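# Draw the rolling pin out of the half-roofed utensil box and hold it over the board

## Robot

A 7-joint arm with a two-finger parallel gripper is mounted at the origin on the work surface. World frame = base frame: x ahead of the robot, y to its left, z up, the work surface at z = 0. Lengths are in m, angles in rad, forces in N, time in s.
With the tool pointing down it reaches from about 0.4 to 0.875 m from the base axis. Payload 19.3 kg.
Tool frame: the origin (TCP) lies midway between the tips of the shut fingers; the grasp point (between the pads) lies 19 mm behind it; z points along the fingers, y is the line along which they close (so a half turn about z gives the same grasp; the last joint's range is limited). The gripper opens to 85 mm and grips with 20 to 120 N. Pads are 22 mm wide; open, the fingers measure 114 mm over their backs; the gripper's body (76 mm by 85 mm) begins 54 mm behind the grasp point. The pads swing forward as they close: fully open they stand 13 mm farther back than shut.
Start: joints at [-1.198, 0.521, -0.036, 1.599, 0.021, 1.021, -0.113], TCP at [0.268, 0.565, 0.195] pointing down, gripper open.
Joint ranges: [-2.91, 2.91], [-0.3, 2.13], [-1.5, 1.42], [0.17, 2.43], [-1.26, 4.41], [0.16, 1.93], [-2.52, 2.52]. Speed limits (rad/s): [1.89, 1.89, 2.39, 2.39, 3.01, 3.01, 3.01].

## Interface

Orientations are given as [roll, pitch, yaw] about the fixed x, y, z axes, in that order (R = Rz(yaw) Ry(pitch) Rx(roll)).
In Python, from workcell import * gives the robot as it stands. The module is installed in compiled form; this text tells all that it offers.
- The arm moves only by the tool play_rows, never from a script. Its argument "deltas" is a list of rows, each a list of 7 numbers: the shift along the tool's x, y, z in units of 500 mm (1.0 is 500 mm), then the turn, a rotation vector about the tool's x, y, z in units of 120 degrees (1.0 is 120 degrees), then the closure, from 0 (fully open) to 1 (shut). A call has 1 to 10 rows; each row is the pose to reach, as a shift and turn from the pose commanded when the call began, along the tool's axes at that moment; what a row does not reach only later rows make up. A row lasts 1/10 s, in which the tool goes at most 50 mm and 8.59 degrees, less where a joint would pass 70% of its speed; a pose out of reach is approached as far as the arm can. A call with a number of a shift or a turn outside -1 to 1 is refused whole. A call with a gripper value outside its range is refused whole. The fingers move at their own pace and stop on an object; "newtons" is the grip in N (left out, the last holds). Time passes only in rows, so rows that repeat a pose let the fingers close. It gives the time, the measured TCP pose, the force, the opening and the grip force at its end, in the units of the state.
- observe(): the state, without advancing time (a new reading comes with each control period).
- grab_frame(name): name is "scene" or "top" or "wrist"; returns the picture (400x640x3 uint8, red, green, blue); there is no depth.
- get_calibration(name): a dict with "fovy" (degrees; the focal length in pixels is half the picture's height over the tangent of half this angle, whatever the lens; pixels are square), "cx", "cy" (the principal point, pixels), "xyz" and "rotation" of the camera in the world. Camera axes: x right, y down, z forward; pixel columns grow to the right and rows downward; lengths in m; the calibration is good to about 2 mm. A picture is of the moment at which its call begins: read the wrist's pose just before it. get_calibration takes no time and is no camera call; for the wrist camera it gives the pose at the moment of the call.
- job_done(): hands the job in; it is judged then, once.
The state is a dict: "clock": time; "qpos": joint angles; "qd": joint speeds; "joint_efforts": joint torques, N m; "position": TCP position; "tool_rot": TCP orientation; "force": force on the tool from outside, world axes, zero at the start; "moment": the same for the moment, N m; "grip_width": finger opening in m; "finger_force": force on a finger pad.
Only numpy, scipy, OpenCV 4.12 (cv2) and the standard library are available. Lean on these libraries where they do the work, as an engineer would, in place of code of your own. Each camera call takes 0.05 s, during which the arm holds its last target. There are 200 camera calls.

## Task

Take hold of the rolling pin in the dark wooden utensil box, whose opening is shorter than the pin: lift the pin's open-side end first and draw the pin out at a slant from under the fixed half roof. Then carry it over to the white pastry board and finish still holding it in the gripper, level and still, its middle about 10 cm above the middle of the board and nothing else touching it. Leave all the other things on the worktop where they are.

Things in the scene. Friction and masses are not known exactly. Their poses are not given: they have to be found in the camera images.
- pin: pale wooden rolling pin, 300 mm long, about 0.19 kg: a roller 218 mm long, 38 mm in diameter, with a handle 41 mm long, 22 mm in diameter at each end. Loose on the floor of the box, about half of it under the roof. Origin at its middle, on its axis; its x axis runs along it towards the roofed end (point pin_far). It may be turned any way about x
- pin_near (a point): tip of the pin's handle at the open half of the box, on the axis, 150 mm from the pin's middle; at the start 12 to 45 mm from the inside of the box's end wall
- pin_far (a point): tip of the pin's other handle, under the roof, on the axis, 150 mm from the pin's middle
- crate: dark wooden utensil box, fixed, 380 mm long (x) by 230 mm wide (y) by 92 mm high; origin at the centre of its underside, z up. Floor 8 mm thick, walls 10 mm thick, 92 mm high. Its +x half has a fixed flat roof, x = 0 to 190 mm, underside 82 mm and top 92 mm above the worktop; the -x half is open on top: the opening is x from -180 to 0, y from -105 to 105 mm
- board: white plastic pastry board, fixed, 260 mm (x) by 200 mm (y), 12 mm thick, with a handle slot near its +x edge; origin at the centre of its underside, z up
- board_mid (a point): middle of the board's top face
- cutter: copper ring-shaped biscuit cutter, 60 mm across, 30 mm high, standing on a -x corner of the board; origin at the centre of its underside; leave alone
- brush: pastry brush lying beyond the board; leave alone
- spice: amber spice jar 48 mm across, 90 mm high; origin under its centre; leave alone
- mug: blue mug 80 mm across, 90 mm high; origin under its centre; leave alone
- spoon: wooden spoon about 20 mm high lying across the box's roof, near the roofed end; leave alone

How it is judged:
On the way:
1. the pin is held tilted through the opening: its near tip more than 115 mm above the worktop while its far tip is still below the roof's underside (height (world z) of pin_near above 0.115 m and height (world z) of pin_far below 0.08 m and x of pin_far in the frame of crate above 0 m and contact force between pin and the fingers above 1 N), for 0.1 s.
At the end, for the whole second after the job is handed in: The pin is held between the fingers, still, its middle within 45 mm sideways of the board's middle and 60 to 160 mm above the board's top, level within 0.22 rad, touching neither the board, the box nor the cutter (horizontal distance between pin and board_mid below 0.045 m and height (world z) of pin between 0.072 and 0.172 m and angle between pin's own x axis and vertical between 1.35 and 1.79 rad and contact force between pin and the fingers above 1 N and linear speed of pin below 0.03 m/s and angular speed of pin below 0.2 rad/s and contact force between pin and board below 0.1 N and contact force between pin and crate below 0.1 N and contact force between pin and cutter below 0.1 N); the arm keeps its last pose, push and grip.
It fails at once if another thing on the worktop is moved more than 30 mm (distance of any of cutter, brush, spice, mug, spoon from where it was at the start of the episode above 0.03 m).
It also fails if it takes over 45 s, if anything falls off the work surface, if the arm or the gripper's body presses on something with over 40 N, if the wrist force passes 120 N, or if a joint passes its speed limit or range.

## Working session

There is one attempt and no reset: what is moved stays moved. The work goes in short steps, Python scripts to look and compute and a tool call to move; the robot and the scene stay as the last step left them, time stands still between calls to the robot, and variables do not carry over. Pictures are saved under pics/ and viewed, at most 10 in all, crops included, and the job is handed in when it is done.

Besides the shell and the picture viewer there is one more tool, called after "Request:" as name([rows], argument=value, ...), one row to a line, values as JSON. play_rows: Moves the arm, as the interface text tells. Its arguments: {"type":"object","properties":{"deltas":{"type":"array"},"newtons":{"type":"number"}},"required":["deltas"]}

```bash
mkdir -p pics; python3 - <<'E'
from workcell import *
import cv2,numpy as np
s=observe();print(s)
for n in("top","scene"):
    c=get_calibration(n);print(n,c)
    cv2.imwrite(f"pics/{n}0.png",grab_frame(n)[:,:,::-1])
E
```

```text
{'clock': 0.0, 'qpos': array([-1.19817165,  0.52203466, -0.03634333,  1.60001384,  0.0211969 ,
        1.0210938 , -0.11279249]), 'qd': array([ 0.00103607,  0.00037725,  0.00134798, -0.0006788 ,  0.00153144,
        0.00133267, -0.00043755]), 'joint_efforts': array([ 7.80618593e-04, -9.27125144e+01,  1.98032230e+00, -3.69931948e+01,
        1.78771693e-02,  8.26828385e-03,  3.27617545e-05]), 'position': array([0.26766979, 0.56435322, 0.19411062]), 'tool_rot': array([-3.14043014e+00,  7.27985913e-05,  2.69877785e+00]), 'force': array([-0.07582711,  0.71857634,  0.58765953]), 'moment': array([-0.01882058, -0.01479027, -0.05415648]), 'finger_force': 0.0, 'grip_width': 0.0852387488330216}
top {'fovy': 57.34850183857616, 'cx': 319.54651499707126, 'cy': 199.69071469399296, 'xyz': array([3.75807730e-01, 4.65818751e-04, 1.03243243e+00]), 'rotation': array([-2.90975533e+00,  2.48044843e-03, -1.42759656e+00])}
scene {'fovy': 45.42872953661795, 'cx': 317.37234171240056, 'cy': 206.1706756927381, 'xyz': array([ 1.22228928, -0.27149059,  1.13988133]), 'rotation': array([-2.55236323,  0.01356316,  1.12210977])}
```

View pics/top0.png

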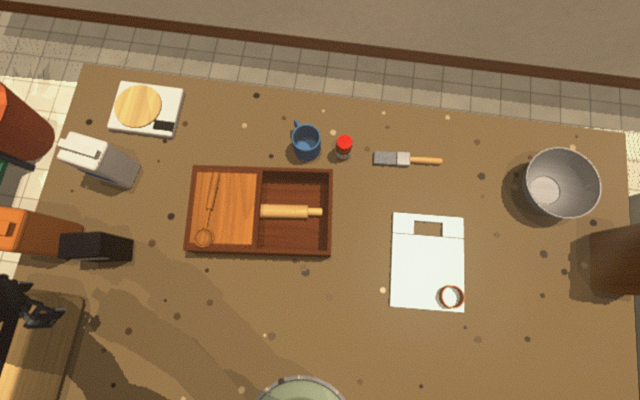

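View pics/scene0.png

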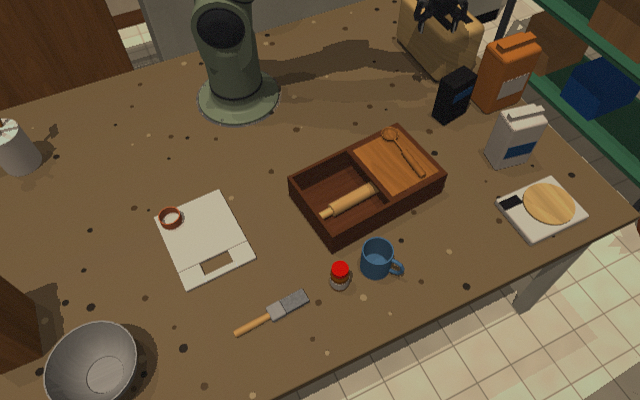

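The top view shows the box with corners at about (190,167), (332,167), (331,256) and (185,254). The roof is its left half, and the pin's near half runs (260,212)→(322,212). The board spans (392,212)–(465,312) with the cutter at (451,297), the jar at (344,148), the mug at (306,142) and the brush at (375–441,158). The scene view agrees.

```bash
cat > h.py <<'E'
import cv2,numpy as np
from scipy.spatial.transform import Rotation as R
def rays(c,uv,h=400):
    f=h/2/np.tan(np.radians(c['fovy'])/2); uv=np.atleast_2d(np.array(uv,float))
    d=np.c_[(uv[:,0]-c['cx'])/f,(uv[:,1]-c['cy'])/f,np.ones(len(uv))]
    return R.from_euler('xyz',c['rotation']).apply(d)
def onz(c,uv,z):
    d=rays(c,uv); return c['xyz']+d*((z-c['xyz'][2])/d[:,2])[:,None]
def proj(c,P):
    f=200/np.tan(np.radians(c['fovy'])/2)
    p=R.from_euler('xyz',c['rotation']).inv().apply(np.atleast_2d(P)-c['xyz'])
    return np.c_[f*p[:,0]/p[:,2]+c['cx'],f*p[:,1]/p[:,2]+c['cy']]
E
python3 - <<'E'
from workcell import *
from h import *
np.set_printoptions(precision=4,suppress=True)
c=get_calibration("top");im=cv2.imread("pics/top0.png");hsv=cv2.cvtColor(im,cv2.COLOR_BGR2HSV)
print(hsv[212,290],hsv[212,318],hsv[212,250],hsv[240,290],hsv[260,430],hsv[169,280],hsv[300,350])
def big(m,x0,x1,y0,y1):
    k=np.zeros_like(m);k[y0:y1,x0:x1]=m[y0:y1,x0:x1]
    cs,_=cv2.findContours(k,cv2.RETR_EXTERNAL,cv2.CHAIN_APPROX_NONE)
    return max(cs,key=cv2.contourArea)[:,0]
b=big(cv2.inRange(hsv,(0,0,150),(179,60,255)),370,480,200,330)
box=cv2.boxPoints(cv2.minAreaRect(b.astype(np.float32)));B=onz(c,box,.012);print("board",box,B,B.mean(0),np.linalg.norm(np.diff(B,axis=0),axis=1))
p=big(cv2.inRange(hsv,(8,60,120),(30,200,255)),259,330,195,230)
print("pin bbox",p.min(0),p.max(0));r=cv2.minAreaRect(p.astype(np.float32));print(r)
m=cv2.inRange(hsv,(8,60,120),(30,200,255))
for u in range(260,326,3):
    v=np.where(m[195:230,u])[0]
    if len(v): print(u,v.min()+195,v.max()+195,onz(c,[[u,(v.min()+v.max())/2+195]],.027)[0])
K=onz(c,[[190,167],[332,168],[332,256],[185,255],[259,168],[256,248]],.092);print("crate",K,np.linalg.norm(np.diff(K[:4],axis=0),axis=1),K[:4].mean(0))
print("cutter",onz(c,[[451,297]],.035),"spice",onz(c,[[344,142]],.09),"mug",onz(c,[[308,135]],.09))
cv2.imwrite("pics/crop.png",cv2.resize(im[150:320,170:480],None,fx=2.5,fy=2.5,interpolation=cv2.INTER_CUBIC))
E
```

```text
[ 19 141 237] [ 20 138 238] [ 13 177 216] [ 11 179 127] [ 43  13 244] [ 10 174 119] [ 16 116 158]
board [[389.1375 309.5838]
 [392.5681 211.8094]
 [467.3882 214.4347]
 [463.9576 312.209 ]] [[ 0.3413 -0.1901  0.012 ]
 [ 0.6084 -0.1732  0.012 ]
 [ 0.631  -0.384   0.012 ]
 [ 0.3631 -0.3884  0.012 ]] [ 0.4859 -0.2839  0.012 ] [0.2676 0.212  0.2679]
pin bbox [260 195] [322 229]
((291.0, 212.0), (34.0, 62.0), 90.0)
260 205 216 [0.5558 0.1978 0.027 ]
263 203 216 [0.5598 0.19   0.027 ]
266 201 229 [0.5455 0.1788 0.027 ]
269 195 229 [0.5551 0.172  0.027 ]
272 195 229 [0.5563 0.1637 0.027 ]
275 195 229 [0.5575 0.1554 0.027 ]
278 195 229 [0.5587 0.147  0.027 ]
281 195 229 [0.5599 0.1387 0.027 ]
284 195 229 [0.5611 0.1304 0.027 ]
287 195 229 [0.5623 0.1221 0.027 ]
290 195 229 [0.5635 0.1137 0.027 ]
293 195 229 [0.5647 0.1054 0.027 ]
296 195 229 [0.5659 0.0971 0.027 ]
299 195 229 [0.5671 0.0888 0.027 ]
302 195 229 [0.5683 0.0804 0.027 ]
305 195 229 [0.5695 0.0721 0.027 ]
308 195 229 [0.5707 0.0638 0.027 ]
311 195 228 [0.5733 0.0557 0.027 ]
314 195 229 [0.5731 0.0471 0.027 ]
317 195 229 [0.5743 0.0388 0.027 ]
320 207 215 [0.5783 0.0309 0.027 ]
crate [[ 0.6353  0.3939  0.092 ]
 [ 0.6869  0.0137  0.092 ]
 [ 0.4537 -0.018   0.092 ]
 [ 0.4028  0.3538  0.092 ]
 [ 0.659   0.2087  0.092 ]
 [ 0.4461  0.1775  0.092 ]] [0.3836 0.2353 0.3753] [0.5447 0.1859 0.092 ]
cutter [[ 0.397  -0.3439  0.035 ]] spice [[ 0.7666 -0.0088  0.09  ]] mug [[0.773  0.0923 0.09  ]]
```

View pics/crop.png

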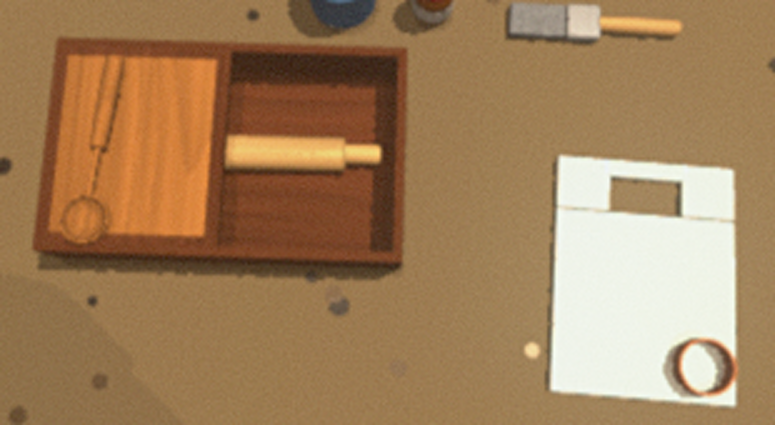

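```bash
cat >> h.py <<'E'
def delta(s,pos,rpy):
    R0=R.from_euler('xyz',s['tool_rot']); R1=R.from_euler('xyz',rpy) if not isinstance(rpy,R) else rpy
    return np.round(np.r_[R0.inv().apply(np.array(pos)-s['position'])/.5,(R0.inv()*R1).as_rotvec()/np.radians(120)],3).tolist()
E
python3 - <<'E'
from workcell import *
from h import *
np.set_printoptions(precision=4,suppress=True)
c=get_calibration("top")
print(onz(c,[[322.8,211.6],[308,211.2],[260.8,211.2]],.027))
sc=get_calibration("scene");print("items scene base",onz(sc,[[445,122],[490,110],[495,168]],0), "top",onz(c,[[95,235]],.12))
s=observe();up=s['position']+[0,0,.16]
print(delta(s,up,s['tool_rot']),delta(s,[.566,.113,.355],[np.pi,0,np.radians(97.5)]))
E
```

```text
[[0.5777 0.0229 0.027 ]
 [0.573  0.0641 0.027 ]
 [0.5541 0.1952 0.027 ]]
items scene base [[0.4163 0.5579 0.    ]
 [0.437  0.7205 0.    ]
 [0.6409 0.5852 0.    ]] top [[0.4184 0.5784 0.12  ]]
[-0.0, -0.0, -0.32, 0.0, 0.0, 0.0] [-0.926, -0.56, -0.321, -0.0, 0.0, 0.476]
```

Request:
play_rows([
  [0,0,-0.1,0,0,0,0],
  [0,0,-0.2,0,0,0,0],
  [0,0,-0.32,0,0,0,0],
  [0,0,-0.32,0,0,0,0],
  [-0.926,-0.56,-0.32,0,0,0.476,0],
  [-0.926,-0.56,-0.32,0,0,0.476,0],
  [-0.926,-0.56,-0.32,0,0,0.476,0],
  [-0.926,-0.56,-0.32,0,0,0.476,0],
  [-0.926,-0.56,-0.32,0,0,0.476,0],
  [-0.926,-0.56,-0.32,0,0,0.476,0],
])

```text
clock: 1.1
position: [0.4339, 0.3125, 0.3545]
tool_rot: [-3.141, 0.0, 1.793]
force: [0.8, 0.8, 0.4]
grip_width: 0.0856
finger_force: 0.0
```

```bash
python3 - <<'E'
from workcell import *
from h import *
s=observe();print(s['position'],s['qpos']);print(delta(s,[.566,.113,.30],[np.pi,0,np.radians(97.5)]))
E
```

```text
[0.43385977 0.31246418 0.35450713] [-0.92899969  0.24466274  0.24647635  1.61678932 -0.06171343  1.28801388
 -0.45044448]
[-0.447, 0.17, 0.109, -0.0, 0.0, 0.043]
```

Request:
play_rows([
  [-0.447,0.17,0.109,0,0,0.043,0],
  [-0.447,0.17,0.109,0,0,0.043,0],
  [-0.447,0.17,0.109,0,0,0.043,0],
  [-0.447,0.17,0.109,0,0,0.043,0],
  [-0.447,0.17,0.109,0,0,0.043,0],
  [-0.447,0.17,0.109,0,0,0.043,0],
  [-0.447,0.17,0.109,0,0,0.043,0],
  [-0.447,0.17,0.109,0,0,0.043,0],
])

```text
clock: 1.9
position: [0.5662, 0.1169, 0.3001]
tool_rot: [-3.141, -0.0, 1.71]
force: [-0.2, 1.0, 0.1]
grip_width: 0.0853
finger_force: 0.0
```

```bash
python3 - <<'E'
from workcell import *
from h import *
s=observe();print(s['position'],s['tool_rot'],s['qpos']);print(get_calibration("wrist"))
cv2.imwrite("pics/w1.png",grab_frame("wrist")[:,:,::-1])
E
```

```text
[0.56615101 0.11693373 0.3000834 ] [-3.14122954e+00 -4.15416418e-04  1.70980792e+00] [-0.56630153  0.36901606  0.3610929   1.60317735 -0.13791263  1.19487133
 -0.03767745]
{'fovy': 65.01931354602858, 'cx': 317.7958518025018, 'cy': 198.86211699404305, 'xyz': array([0.55685529, 0.18582744, 0.47944318]), 'rotation': array([2.86074887e+00, 1.18147218e-03, 1.39183426e-01])}
```

View pics/w1.png

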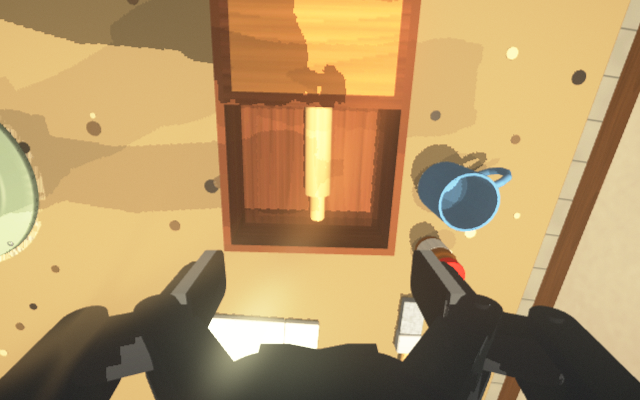

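The wrist view shows the pin's near tip at (317,221), the roller shoulder at (318,197) and the pin meeting the roof edge at (319,107). The box's end corners are at (225,250) and (394,254).

```bash
python3 - <<'E'
from workcell import *
from h import *
np.set_printoptions(precision=4,suppress=True)
s=observe();c=get_calibration("wrist")
P=onz(c,[[317,221],[318,197],[319,107]],.027);print(P)
K=onz(c,[[225,251],[394,254],[407,106],[218,100]],.092);print(K)
d=P[2]-P[0];a=np.arctan2(d[1],d[0]);d=K[2]-K[1];b=np.arctan2(d[1],d[0]);d=K[3]-K[0];b2=np.arctan2(d[1],d[0]);print(np.degrees([a,b,b2]))
u=np.array([np.cos(a),np.sin(a)])
g=P[1][:2]+.049*u;print("grasp",g)
# crate frame by end wall mid and axis
bm=(b+b2)/2;e=np.array([np.cos(bm),np.sin(bm)]);o=K[:2,:2].mean(0)+.19*e;print("crate o",o,"tip x",(P[0,:2]-o)@e, "roof edge",(K[2:,:2].mean(0)-o)@e)
print(delta(s,[*g,.06],[np.pi,0,a]),delta(s,[*g,.011],[np.pi,0,a]))
E
```

```text
[[0.5783 0.0216 0.027 ]
 [0.5744 0.0597 0.027 ]
 [0.5578 0.188  0.027 ]]
[[ 0.4581 -0.0148  0.092 ]
 [ 0.685   0.0128  0.092 ]
 [ 0.6606  0.2034  0.092 ]
 [ 0.4386  0.179   0.092 ]]
[97.0198 97.2708 95.742 ]
grasp [0.5685 0.1083]
crate o [0.55   0.1878] tip x -0.16830817289071845 roof edge 0.0034237651886902818
[-0.018, 0.002, 0.481, -0.0, -0.0, 0.008] [-0.018, 0.002, 0.579, -0.0, -0.0, 0.008]
```

Request:
play_rows([
  [-0.018,0.002,0.1,0,0,0.008,0],
  [-0.018,0.002,0.2,0,0,0.008,0],
  [-0.018,0.002,0.3,0,0,0.008,0],
  [-0.018,0.002,0.38,0,0,0.008,0],
  [-0.018,0.002,0.44,0,0,0.008,0],
  [-0.018,0.002,0.49,0,0,0.008,0],
  [-0.018,0.002,0.53,0,0,0.008,0],
  [-0.018,0.002,0.56,0,0,0.008,0],
  [-0.018,0.002,0.577,0,0,0.008,0],
  [-0.018,0.002,0.577,0,0,0.008,0],
])

```text
clock: 2.95
position: [0.5684, 0.1075, 0.0112]
tool_rot: [-3.141, 0.0, 1.693]
force: [0.4, -0.0, 0.7]
grip_width: 0.0857
finger_force: 0.0
```

Request:
play_rows([
  [0,0,0,0,0,0,0.3],
  [0,0,0,0,0,0,0.5],
  [0,0,0,0,0,0,1],
  [0,0,0,0,0,0,1],
  [0,0,0,0,0,0,1],
  [0,0,0,0,0,0,1],
  [0,0,0,0,0,0,1],
  [0,0,0,0,0,0,1],
], newtons=90)

```text
clock: 3.75
position: [0.5687, 0.1071, 0.0117]
tool_rot: [-3.142, 0.0, 1.692]
force: [-0.2, -1.0, 0.7]
grip_width: -0.0003
finger_force: 0.0
```

The fingers shut on nothing, so I'll look.

```bash
python3 - <<'E'
from workcell import *
from h import *
a=grab_frame("wrist")[:,:,::-1];b=grab_frame("top")[150:320,170:480,::-1]
b=cv2.resize(b,(640,351),interpolation=cv2.INTER_CUBIC)
cv2.imwrite("pics/w2.png",cv2.resize(np.vstack([a[:, :],b]),None,fx=.79,fy=.79))
E
```

```text
(no output)
```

View pics/w2.png

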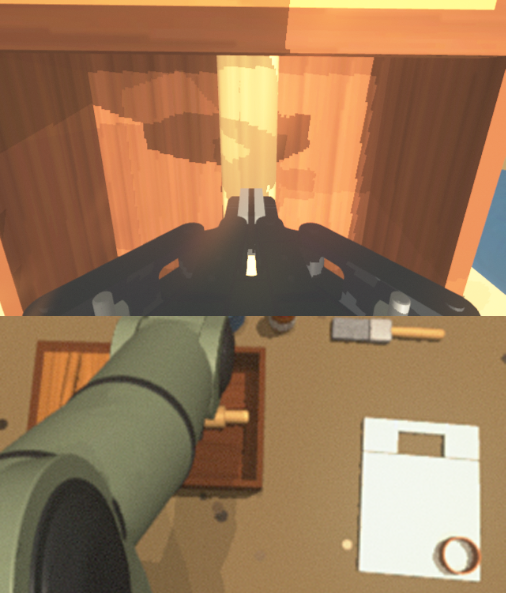

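```bash
python3 - <<'E'
from workcell import *
from h import *
np.set_printoptions(precision=4,suppress=True)
s=observe();c=get_calibration("wrist");print(s['position'],s['grip_width'],s['finger_force'],s['force'],c['xyz'])
print("TCP px",proj(c,s['position']))
T=R.from_euler('xyz',s['tool_rot']);print("grasp px",proj(c,s['position']-T.apply([0,0,.019])))
# pin edges at rows (full-res) 
print(onz(c,[[218/.79,70],[278/.79,70],[221/.79,170],[278/.79,170]],.027))
cs=get_calibration("scene");im=grab_frame("scene")[:,:,::-1]
print(proj(cs,s['position']))
cv2.imwrite("pics/s2.png",cv2.resize(im[120:260,270:460],None,fx=4,fy=4,interpolation=cv2.INTER_CUBIC))
E
```

```text
[0.5687 0.1072 0.0117] -6.246235500176546e-05 0.0 [ 0.3135 -0.5563  0.606 ] [0.5607 0.1763 0.191 ]
TCP px [[317.4685 226.8116]]
grasp px [[317.4097 239.301 ]]
[[0.5382 0.1915 0.027 ]
 [0.5748 0.196  0.027 ]
 [0.5443 0.1426 0.027 ]
 [0.5823 0.1472 0.027 ]]
[[343.0838 206.2965]]
```

View pics/s2.png

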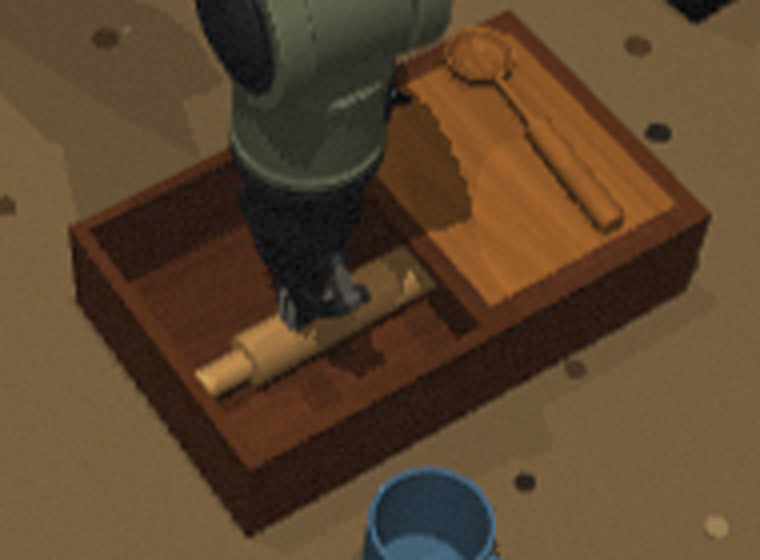

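The scene crop shows the fingers at about (320,300) with the pin apparently undisturbed beneath them. I'll reopen and close again gently, watching the width.

Request:
play_rows([
  [0,0,0,0,0,0,0.5],
  [0,0,0,0,0,0,0],
  [0,0,0,0,0,0,0],
  [0,0,0,0,0,0,0],
  [0,0,0,0,0,0,0],
  [0,0,0,0,0,0,0],
], newtons=20)

```text
clock: 4.5
position: [0.5688, 0.1071, 0.0117]
tool_rot: [-3.142, 0.0, 1.692]
force: [-0.8, 0.2, 0.4]
grip_width: 0.0848
finger_force: 0.0
```

```bash
python3 - <<'E'
from workcell import *
from h import *
s=observe();print(s['position'],s['grip_width'],s['finger_force'],s['force'])
cv2.imwrite("pics/w3.png",grab_frame("wrist")[:,:,::-1])
E
```

```text
[0.56876743 0.10711315 0.01168762] 0.08483971152800328 0.0 [-0.79422977  0.16693347  0.41379404]
```

View pics/w3.png

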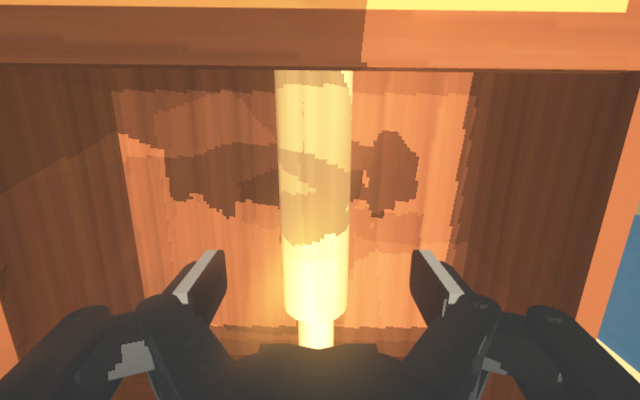

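The wrist view shows the open pads straddling the roller, with tips at (217,252) and (415,252). An 85 mm gap spanning that many pixels puts the tips about 0.135 m from the camera. That is roughly 43 mm higher than the reported TCP implies, so the fingers probably shut just above the pin. I'll check this in the scene picture.

```bash
python3 - <<'E'
from workcell import *
from h import *
np.set_printoptions(precision=1,suppress=True)
s=observe();cs=get_calibration("scene");ct=get_calibration("top")
p=s['position'].copy()
for z in(.0117,.03,.046,.055,.068): p[2]=z;print(z,(proj(cs,p)-[270,120])*4, proj(ct,p))
# actual fingers: dark finger pixels in scene, open fingers expected at +-42mm along tool y
T=R.from_euler('xyz',s['tool_rot'])
for z in(.025,.068):
  for k in(-.05,.05): q=s['position']+T.apply([0,k,0]);q[2]=z;print(z,k,(proj(cs,q)-[270,120])*4)
im=grab_frame("scene")[:,:,::-1]
cv2.imwrite("pics/s3.png",cv2.resize(im[120:260,270:460],None,fx=4,fy=4,interpolation=cv2.INTER_CUBIC))
# wrist camera relative to tool
c=get_calibration("wrist");np.set_printoptions(precision=4);print(T.inv().apply(c['xyz']-s['position']))
E
```

```text
0.0117 [[292.4 345.2]] [[293.  211.6]]
0.03 [[293.2 330.7]] [[292.5 210.3]]
0.046 [[293.9 317.8]] [[292.1 209.1]]
0.055 [[294.3 310.4]] [[291.9 208.4]]
0.068 [[294.9 299.6]] [[291.5 207.4]]
0.025 -0.05 [[253.5 286.3]]
0.025 0.05 [[333.8 384.9]]
0.068 -0.05 [[254.4 250.5]]
0.068 0.05 [[337.  350.5]]
[ 0.0696  0.0003 -0.1793]
```

View pics/s3.png

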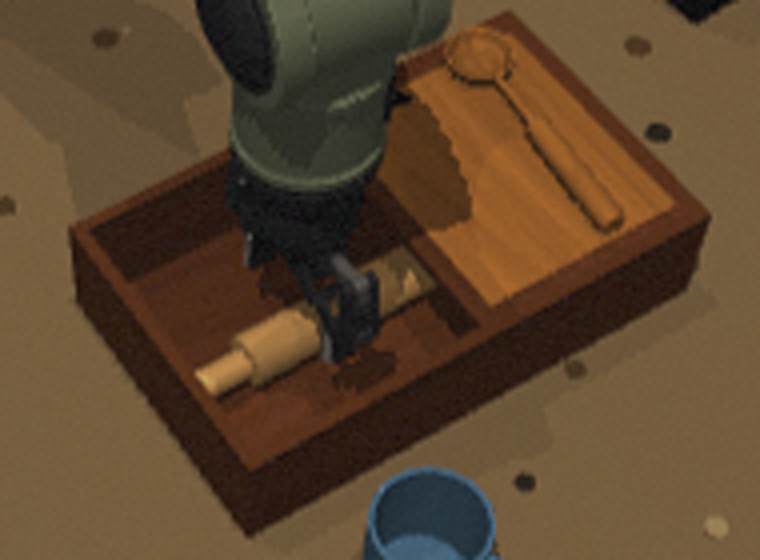

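The near fingertip is at (335,358) and the other at (255,265), which matches z ≈ 0.06. The tool really is about 40 mm higher than reported, so I'll lower it gently while watching the force.

Request:
play_rows([
  [0,0,0.02,0,0,0,0],
  [0,0,0.04,0,0,0,0],
  [0,0,0.055,0,0,0,0],
  [0,0,0.065,0,0,0,0],
  [0,0,0.07,0,0,0,0],
  [0,0,0.07,0,0,0,0],
])

```text
clock: 5.2
position: [0.5686, 0.107, -0.0237]
tool_rot: [-3.141, 0.0, 1.692]
force: [0.3, -0.2, 0.9]
grip_width: 0.0853
finger_force: 0.0
```

```bash
python3 - <<'E'
from workcell import *
from h import *
s=observe();print(s['position'],s['force'])
cs=get_calibration("scene");im=grab_frame("scene")
w=grab_frame("wrist");cv2.imwrite("pics/w4.png",w[:,:,::-1]);cv2.imwrite("pics/s4.png",im[:,:,::-1])
E
```

```text
[ 0.56861597  0.10702865 -0.02367681] [ 0.31226006 -0.2262069   0.85536607]
```

The reported TCP is now below the worktop with no contact force, which confirms the reading is offset. Closing now.

Request:
play_rows([
  [0,0,0.005,0,0,0,0.3],
  [0,0,0.005,0,0,0,0.5],
  [0,0,0.005,0,0,0,1],
  [0,0,0.005,0,0,0,1],
  [0,0,0.005,0,0,0,1],
  [0,0,0.005,0,0,0,1],
  [0,0,0.005,0,0,0,1],
  [0,0,0.005,0,0,0,1],
], newtons=60)

```text
clock: 6.1
position: [0.5687, 0.1072, -0.0255]
tool_rot: [3.142, -0.0, 1.692]
force: [-1.9, -0.1, 6.4]
grip_width: 0.0359
finger_force: 59.2
```

Request:
play_rows([
  [0,0,0,0,0,0,0.3],
  [0,0,0,0,0,0,0.1],
  [0,0,0,0,0,0,0.1],
  [0,0,0.006,0,0,0,0.1],
  [0,0,0.012,0,0,0,0.1],
  [0,0,0.012,0,0,0,0.1],
])

```text
clock: 6.7
position: [0.5685, 0.1071, -0.0324]
tool_rot: [-3.141, 0.0, 1.692]
force: [0.1, -0.5, 0.7]
grip_width: 0.077
finger_force: 0.0
```

Request:
play_rows([
  [0,0,0,0,0,0,0.3],
  [0,0,0,0,0,0,0.5],
  [0,0,0,0,0,0,1],
  [0,0,0,0,0,0,1],
  [0,0,0,0,0,0,1],
  [0,0,0,0,0,0,1],
  [0,0,0,0,0,0,1],
], newtons=80)

```text
clock: 7.4
position: [0.571, 0.1074, -0.0296]
tool_rot: [3.137, -0.001, 1.692]
force: [-1.4, -1.5, 33.1]
grip_width: 0.0361
finger_force: 97.8
```

The grip holds, though the tips press on the floor; lifting will relieve that. Next I'll compute the tilt-and-draw path, using an effective pin axis 57 mm behind the reported TCP.

```bash
cat > tilt.py <<'E'
import numpy as np
s,h=.21,.0566
def tcp(t,xt,zt): return np.array([xt-s*np.cos(t)-h*np.sin(t), zt+s*np.sin(t)-h*np.cos(t)])
def rows(W,ref,t0):
    """ref: commanded TCP (crate x,z) and tilt at start of the call; rows in that tool frame"""
    for th,xt,zt in W:
        t=np.radians(th);d=tcp(t,xt,zt)-ref;c,sn=np.cos(t0),np.sin(t0)
        dx=d@[c,-sn];dz=d@[-sn,-c]
        A=(.082-zt-xt*np.tan(t))*np.cos(t)-.019;B=zt-.011*np.cos(t)-.008;n=(xt-.3*np.cos(t),zt+.3*np.sin(t))
        C=zt+.041*np.sin(t)-.019*np.cos(t)-.008
        print([round(dx/.5,3),0,round(dz/.5,3),0,round((t0-t)/np.radians(120),3),0,1],'roof %.3f floor %.3f %.3f near %.3f %.3f'%(A,B,C,*n))
E
python3 - <<'E'
from tilt import *
W=[(0,.134,.032),(2,.134,.031),(5,.134,.030),(8,.132,.028),(11,.129,.027),(14,.123,.026),(16,.117,.025),(17.5,.106,.025),(19,.096,.025),(20.5,.087,.025)]
r=tcp(0,.134,.027)-[0,.0027];rows(W,r,0)
E
```

```text
[np.float64(0.0), 0, np.float64(-0.015), 0, np.float64(0.0), 0, 1] roof 0.031 floor 0.013 0.005 near -0.166 0.032
[np.float64(-0.004), 0, np.float64(-0.028), 0, np.float64(-0.017), 0, 1] roof 0.027 floor 0.012 0.005 near -0.166 0.041
[np.float64(-0.008), 0, np.float64(-0.048), 0, np.float64(-0.042), 0, 1] roof 0.021 floor 0.011 0.007 near -0.165 0.056
[np.float64(-0.016), 0, np.float64(-0.067), 0, np.float64(-0.067), 0, 1] roof 0.016 floor 0.009 0.007 near -0.165 0.070
[np.float64(-0.024), 0, np.float64(-0.088), 0, np.float64(-0.092), 0, 1] roof 0.010 floor 0.008 0.008 near -0.165 0.084
[np.float64(-0.037), 0, np.float64(-0.108), 0, np.float64(-0.117), 0, 1] roof 0.006 floor 0.007 0.009 near -0.168 0.099
[np.float64(-0.049), 0, np.float64(-0.122), 0, np.float64(-0.133), 0, 1] roof 0.004 floor 0.006 0.010 near -0.171 0.108
[np.float64(-0.071), 0, np.float64(-0.133), 0, np.float64(-0.146), 0, 1] roof 0.003 floor 0.007 0.011 near -0.180 0.115
[np.float64(-0.09), 0, np.float64(-0.144), 0, np.float64(-0.158), 0, 1] roof 0.004 floor 0.007 0.012 near -0.188 0.123
[np.float64(-0.107), 0, np.float64(-0.156), 0, np.float64(-0.171), 0, 1] roof 0.004 floor 0.007 0.014 near -0.194 0.130
```

Request:
play_rows([
  [0,0,-0.015,0,0,0,1],
  [0,0,-0.015,0,0,0,1],
  [-0.004,0,-0.028,0,-0.017,0,1],
  [-0.008,0,-0.048,0,-0.042,0,1],
  [-0.016,0,-0.067,0,-0.067,0,1],
  [-0.024,0,-0.088,0,-0.092,0,1],
  [-0.024,0,-0.088,0,-0.092,0,1],
  [-0.024,0,-0.088,0,-0.092,0,1],
], newtons=90)

```text
clock: 8.2
position: [0.5698, 0.0956, 0.0116]
tool_rot: [-3.141, 0.192, 1.693]
force: [-0.4, -1.2, -2.4]
grip_width: 0.0359
finger_force: 89.9
```

```bash
python3 - <<'E'
from workcell import *
from h import *
s=observe();print(s['position'],s['tool_rot'],s['force'],s['moment'],s['grip_width'],s['qpos'])
im=grab_frame("scene")[:,:,::-1];w=grab_frame("wrist")[:,:,::-1]
a=cv2.resize(im[110:260,260:460],(640,480),interpolation=cv2.INTER_CUBIC)
cv2.imwrite("pics/m5.png",cv2.resize(np.vstack([a,w]),None,fx=.68,fy=.68))
E
```

```text
[0.56984767 0.09561302 0.01159833] [-3.14098686  0.19172493  1.69296621] [-0.40064519 -1.22540721 -2.4061588 ] [0.13888938 0.03931459 0.00618902] 0.03592230583403527 [-0.67362393  0.77346922  0.42279519  1.85058212 -0.18100179  0.61740651
 -0.08284221]
```

View pics/m5.png

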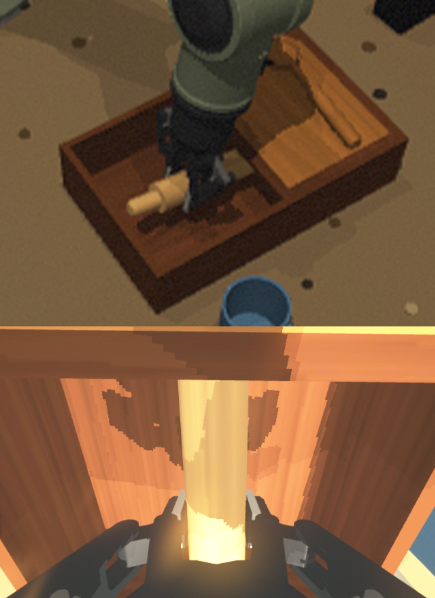

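The pin is held with its near end raised about 11°, and the reading of −2.4 N matches its weight. I'll continue along the path.

```bash
python3 - <<'E'
from tilt import *
W=[(13,.125,.025),(15,.119,.024),(16.5,.112,.024),(18,.102,.024),(19.5,.093,.024),(20.5,.085,.024),(21.5,.077,.025)]
t=np.radians(11);rows(W,tcp(t,.129,.027),t)
E
```

```text
[np.float64(-0.011), 0, np.float64(-0.009), 0, np.float64(-0.017), 0, 1] roof 0.008 floor 0.006 0.008 near -0.167 0.092
[np.float64(-0.025), 0, np.float64(-0.02), 0, np.float64(-0.033), 0, 1] roof 0.006 floor 0.005 0.008 near -0.171 0.102
[np.float64(-0.041), 0, np.float64(-0.028), 0, np.float64(-0.046), 0, 1] roof 0.005 floor 0.005 0.009 near -0.176 0.109
[np.float64(-0.063), 0, np.float64(-0.036), 0, np.float64(-0.058), 0, 1] roof 0.005 floor 0.006 0.011 near -0.183 0.117
[np.float64(-0.082), 0, np.float64(-0.044), 0, np.float64(-0.071), 0, 1] roof 0.005 floor 0.006 0.012 near -0.190 0.124
[np.float64(-0.098), 0, np.float64(-0.048), 0, np.float64(-0.079), 0, 1] roof 0.006 floor 0.006 0.013 near -0.196 0.129
[np.float64(-0.115), 0, np.float64(-0.055), 0, np.float64(-0.088), 0, 1] roof 0.006 floor 0.007 0.014 near -0.202 0.135
```

Request:
play_rows([
  [-0.011,0,-0.009,0,-0.017,0,1],
  [-0.025,0,-0.02,0,-0.033,0,1],
  [-0.041,0,-0.028,0,-0.046,0,1],
  [-0.063,0,-0.036,0,-0.058,0,1],
  [-0.082,0,-0.044,0,-0.071,0,1],
  [-0.098,0,-0.048,0,-0.079,0,1],
  [-0.115,0,-0.055,0,-0.088,0,1],
  [-0.115,0,-0.055,0,-0.088,0,1],
  [-0.115,0,-0.055,0,-0.088,0,1],
  [-0.115,0,-0.055,0,-0.088,0,1],
])

```text
clock: 9.3
position: [0.5763, 0.0446, 0.05]
tool_rot: [-3.141, 0.377, 1.692]
force: [-0.9, 0.6, -2.3]
grip_width: 0.0355
finger_force: 89.9
```

```bash
python3 - <<'E'
from workcell import *
from h import *
import tilt
np.set_printoptions(precision=4,suppress=True)
s=observe();print(s['qpos'],s['force'],s['moment'],tilt.tcp(np.radians(21.5),.077,.025))
# near tip from scene/top by colour: brightest pale pixels near predicted tip
e=np.array([np.cos(1.69),np.sin(1.69)]);o=np.array([.5783,.0216])+.166*e
for n in("scene","top"):
    c=get_calibration(n);im=grab_frame(n)[:,:,::-1];hsv=cv2.cvtColor(im,cv2.COLOR_BGR2HSV)
    m=cv2.inRange(hsv,(15,90,150),(26,200,255))
    P=[[*(o+x*e),z] for x,z in((-.202,.135),(-.1638,.120))];q=proj(c,P);print(n,q)
    u,v=q[0].astype(int);k=np.zeros_like(m);k[v-20:v+21,u-22:u+23]=m[v-20:v+21,u-22:u+23]
    nn,l,st,ce=cv2.connectedComponentsWithStats(k)
    if nn>1: i=1+st[1:,4].argmax();print(st[i],ce[i])
from tilt import *
W=[(23,.065,.026),(24.5,.05,.028),(26,.035,.03),(27,.02,.033),(27,.005,.036),(27,-.012,.042),(27,-.03,.06),(27,-.03,.1),(27,-.03,.14)]
t=np.radians(21.5);rows(W,tcp(t,.077,.025),t)
E
```

```text
[-0.7991  0.7895  0.5883  1.8441 -0.0599  0.6877 -0.1729] [-0.8864  0.611  -2.3458] [ 0.4157  0.0689 -0.0158] [-0.1391  0.0493]
scene [[304.8269 200.9649]
 [317.5327 197.6049]]
[306 190  21  14 149] [317.396  196.8054]
top [[337.9119 203.2773]
 [322.6934 204.228 ]]
[ 315  183   45   41 1265] [342.7708 202.7004]
[np.float64(-0.026), 0, np.float64(-0.004), 0, np.float64(-0.012), 0, 1] roof 0.007 floor 0.008 0.017 near -0.211 0.143
[np.float64(-0.058), 0, np.float64(-0.008), 0, np.float64(-0.025), 0, 1] roof 0.009 floor 0.010 0.020 near -0.223 0.152
[np.float64(-0.089), 0, np.float64(-0.012), 0, np.float64(-0.038), 0, 1] roof 0.012 floor 0.012 0.023 near -0.235 0.162
[np.float64(-0.121), 0, np.float64(-0.014), 0, np.float64(-0.046), 0, 1] roof 0.016 floor 0.015 0.027 near -0.247 0.169
[np.float64(-0.151), 0, np.float64(-0.008), 0, np.float64(-0.046), 0, 1] roof 0.020 floor 0.018 0.030 near -0.262 0.172
[np.float64(-0.187), 0, np.float64(-0.007), 0, np.float64(-0.046), 0, 1] roof 0.022 floor 0.024 0.036 near -0.279 0.178
[np.float64(-0.234), 0, np.float64(-0.027), 0, np.float64(-0.046), 0, 1] roof 0.014 floor 0.042 0.054 near -0.297 0.196
[np.float64(-0.263), 0, np.float64(-0.102), 0, np.float64(-0.046), 0, 1] roof -0.021 floor 0.082 0.094 near -0.297 0.236
[np.float64(-0.292), 0, np.float64(-0.176), 0, np.float64(-0.046), 0, 1] roof -0.057 floor 0.122 0.134 near -0.297 0.276
```

The near tip shows at column 306 against 305 predicted, so the pin hasn't slipped. Drawing it out next.

Request:
play_rows([
  [-0.026,0,-0.004,0,-0.012,0,1],
  [-0.058,0,-0.008,0,-0.025,0,1],
  [-0.089,0,-0.012,0,-0.038,0,1],
  [-0.121,0,-0.014,0,-0.046,0,1],
  [-0.151,0,-0.008,0,-0.046,0,1],
  [-0.187,0,-0.007,0,-0.046,0,1],
  [-0.234,0,-0.027,0,-0.046,0,1],
  [-0.263,0,-0.102,0,-0.046,0,1],
  [-0.292,0,-0.176,0,-0.046,0,1],
  [-0.292,0,-0.176,0,-0.046,0,1],
])

```text
clock: 10.4
position: [0.5909, -0.0603, 0.1913]
tool_rot: [3.134, 0.472, 1.686]
force: [1.5, -0.6, -2.5]
grip_width: 0.0362
finger_force: 90.3
```

```bash
python3 - <<'E'
from workcell import *
from h import *
np.set_printoptions(precision=4,suppress=True)
s=observe();print(s['position'],s['tool_rot'],s['force'],s['qpos'])
# level target: yaw a; pin mid at board mid; mid = TCP + .06*u (towards far), z: pin = TCP+.0566
for deg in(97,75,56):
    a=np.radians(deg);u=np.array([np.cos(a),np.sin(a)])
    g=np.array([.486,-.284])-.06*u
    print(deg,[*g,.113-.0566],'high',delta(s,[*g,.15],[np.pi,0,a]),'low',delta(s,[*g,.0564],[np.pi,0,a]))
E
```

```text
[ 0.5909 -0.0603  0.1913] [3.1337 0.4718 1.6862] [ 1.4572 -0.6104 -2.4806] [-0.7839  0.6184  0.7486  1.7967  0.0869  0.8677 -0.0747]
97 [np.float64(0.4933121606043088), np.float64(-0.3435527690984793), 0.056400000000000006] high [-0.444, -0.262, 0.317, 0.003, 0.225, -0.002] low [-0.359, -0.263, 0.484, 0.003, 0.225, -0.002]
75 [np.float64(0.47047085729384874), np.float64(-0.3419555495773441), 0.056400000000000006] high [-0.436, -0.307, 0.313, 0.046, 0.222, 0.178] low [-0.351, -0.308, 0.48, 0.046, 0.222, 0.178]
56 [np.float64(0.4524484257917552), np.float64(-0.33374225435330246), 0.056400000000000006] high [-0.418, -0.34, 0.303, 0.083, 0.214, 0.333] low [-0.333, -0.342, 0.47, 0.083, 0.214, 0.333]
```

Request:
play_rows([
  [-0.04,-0.03,0.03,0.005,0.022,0.018,1],
  [-0.1,-0.07,0.07,0.012,0.055,0.045,1],
  [-0.16,-0.11,0.11,0.018,0.09,0.075,1],
  [-0.22,-0.155,0.155,0.025,0.12,0.1,1],
  [-0.28,-0.2,0.2,0.031,0.15,0.125,1],
  [-0.34,-0.24,0.245,0.037,0.18,0.145,1],
  [-0.4,-0.28,0.285,0.042,0.205,0.165,1],
  [-0.436,-0.307,0.313,0.046,0.222,0.178,1],
  [-0.436,-0.307,0.313,0.046,0.222,0.178,1],
  [-0.436,-0.307,0.313,0.046,0.222,0.178,1],
])

```text
clock: 11.4
position: [0.4667, -0.3428, 0.1461]
tool_rot: [-3.136, 0.004, 1.306]
force: [0.7, 0.6, -2.5]
grip_width: 0.0361
finger_force: 90.2
```

```bash
python3 - <<'E'
from workcell import *
from h import *
np.set_printoptions(precision=4,suppress=True)
s=observe();print(s['position'],s['tool_rot'],s['force'],s['qpos'])
a=np.radians(75);u=np.array([np.cos(a),np.sin(a)]);g=np.array([.486,-.284])-.06*u
print(delta(s,[*g,.0564],[np.pi,0,a]))
E
```

```text
[ 0.4667 -0.3428  0.1461] [-3.1363  0.0042  1.306 ] [ 0.7002  0.597  -2.4764] [ 0.1717  0.5626  0.5155  1.7889 -0.3394  0.8834  0.5752]
[0.004, 0.008, 0.179, -0.003, 0.002, -0.001]
```

Request:
play_rows([
  [0.004,0.008,0.04,-0.003,0.002,0,1],
  [0.004,0.008,0.08,-0.003,0.002,0,1],
  [0.004,0.008,0.12,-0.003,0.002,0,1],
  [0.004,0.008,0.155,-0.003,0.002,0,1],
  [0.004,0.008,0.172,-0.003,0.002,0,1],
  [0.004,0.008,0.172,-0.003,0.002,0,1],
  [0.004,0.008,0.172,-0.003,0.002,0,1],
  [0.004,0.008,0.172,-0.003,0.002,0,1],
  [0.004,0.008,0.172,-0.003,0.002,0,1],
])

```text
clock: 12.3
position: [0.4728, -0.3396, 0.0606]
tool_rot: [3.14, -0.0, 1.311]
force: [-1.0, -0.9, -2.4]
grip_width: 0.0359
finger_force: 90.2
```

```bash
python3 - <<'E'
from workcell import *
from h import *
s=observe();print(s['position'],s['force'],s['qd'].round(3))
im=grab_frame("scene")[:,:,::-1].copy();t=grab_frame("top")[:,:,::-1].copy()
a=np.radians(75);u=np.array([np.cos(a),np.sin(a),0]);M=np.array([.486,-.284,s['position'][2]+.0566])
for n,i in(("scene",im),("top",t)):
    q=proj(get_calibration(n),[M-.15*u,M,M+.15*u]);print(n,q)
    for p in q: cv2.circle(i,tuple(int(v) for v in p),2,(0,0,255),-1)
A=cv2.resize(im[150:330,120:320],(440,396),interpolation=cv2.INTER_CUBIC);B=cv2.resize(t[180:340,360:510],(340,363),interpolation=cv2.INTER_CUBIC)
B=cv2.copyMakeBorder(B,0,33,0,0,cv2.BORDER_CONSTANT);cv2.imwrite("pics/end.png",np.hstack([A,B]))
E
```

```text
[ 0.47281047 -0.33957771  0.06058057] [-1.00807431 -0.92382871 -2.44362457] [ 0.003  0.005 -0.003  0.002 -0.003 -0.003  0.   ]
scene [[133.45457442 225.20307269]
 [193.27623439 215.47468198]
 [251.75669069 205.96440213]]
top [[498.90267742 282.07971273]
 [440.48627029 257.62227571]
 [383.83725397 233.90479946]]
```

View pics/end.png

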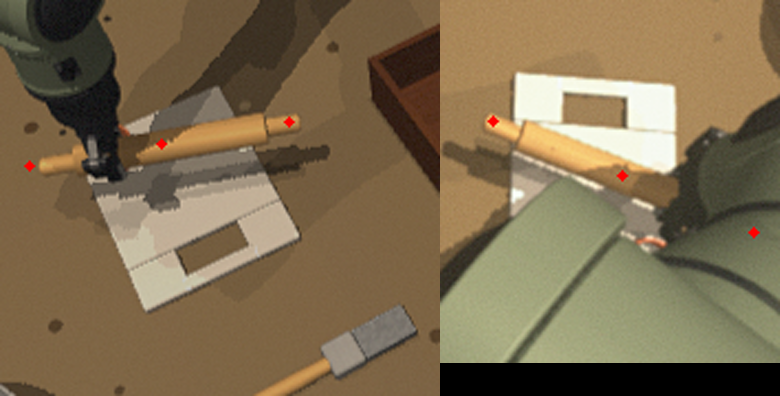

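The last view shows the pin level over the board, with tips at crop (42,166) and (298,121). That is about 10 mm from the prediction and well within tolerance, nothing touches the pin, and the cutter hasn't moved.

```bash
python3 -c "
from workcell import *
print(job_done())"
```

```text
the job is handed in; nothing more can be done
None
```

I drew the pin out at a slant and handed the job in with it held level and still, about 10 cm above the middle of the board and about 1 cm off centre by my estimate; the hand-in returned no verdict, and I saw nothing else disturbed.

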